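# Shim the rocking resin scale

## Task

The bench scale rocks because its front left foot has lost its rubber boot. Push the wooden wedge, thin end first, under that bare foot until it is snug and the rocking stops, without jacking the scale up; then press down firmly on the corner lug above that foot to check that it no longer dips, and let go. Only push and press with the fingertips: do not pick up the wedge or the scale, do not shove the scale about, and leave the cup on its pan and everything else on the mat where it is.

Things in the scene. Friction and masses are not known exactly. Their poses are not given: they have to be found in the camera images.
- scale: White bench scale, 3 kg (+-10 %), 256 x 236 mm over four round corner lugs, 64 mm high to its round pan; loose on a green cutting mat whose top is 3 mm above the work surface. Origin under its middle at mat level; x points from the sloping display console (front) to the back, y to its left, z up. Feet at x = +-108, y = +-98 mm; it rests level on three rubber-booted ones.
- bare_foot (a point): Lowest point of the bare front left foot: a round-ended steel stud, 14 mm in diameter, hanging 5 to 6 mm above the mat. Pressed with 2 to 3 N, this corner dips about 2.5 degrees. Around it the undersides of lug and housing are 16 mm or more above the mat.
- lug_top (a point): Centre of the flat top of the round lug (40 mm across) straight above the bare foot, 32 mm above the mat: press here. The console begins 11 mm behind it and 12 mm to its right (scale's axes), 36 mm high there and rising to 54 mm.
- wedge: Plain wooden wedge, 90 x 36 mm, 30 g, flat on the mat, 20 to 45 mm in front of the bare foot and roughly aimed at it. Origin: centre of its underside; x points to the thin end, z up. 2 mm high at x = +45 mm, rising evenly to 14 mm at x = -45 mm. It touches the foot when the foot is about 26 mm behind the thin end; 2 to 6 mm more makes it snug, 10 more shoves or jacks the scale.
- wedge_heel (a point): Centre of the wedge's heel, a flat upright face 36 mm wide and 14 mm high, 7 mm above the mat: push here. Sliding it takes under 0.5 N; as it jams under the foot the push rises by about 2 N per mm. 4 to 10 N is snug; with more the scale itself begins to move.
- mixing_cup: Small white cup, 54 mm across and 55 mm high, standing on the scale's pan; origin under its centre. Leave it.
- tape_roll: Flat roll of masking tape, 92 mm across, 18 mm high, lying in front of the scale to the right of the wedge; origin under its centre. Leave it.
- paint_dropper: Paint dropper bottle, 25 mm across, 78 mm high, left of the bare foot; origin under its centre. Leave it.
- paint_pot: Small paint pot, 36 mm across and high, left of the scale; origin under its centre. Leave it.
- hobby_knife: Slim metal hobby knife, 150 mm long, 12 mm thick, lying left of the wedge; origin under its middle. Leave it.
- primer_can: Grey spray can, 52 mm across, 150 mm high, on the left of the mat; origin under its centre. Leave it.
- stick_base: Block of corrugated card, 170 x 130 x 45 mm, with three sticks that carry painted parts (in all 207 mm high), on the right of the mat; origin under its centre. Leave it.
Not all that is in view belongs to the job. Several things have the shape of the wedge; the one meant has the colours described above.

How it is judged:
On the way, in this order (a step that is already met when the one before it is completed fails the run):
1. the wedge is snug under the bare foot and the scale stands level on it (contact force between wedge and scale above 0.5 N and angle between scale's own z axis and vertical below 0.007 rad and y of bare_foot in the frame of wedge between -0.018 and 0.018 m and x of bare_foot in the frame of wedge below 0.035 m), for 0.2 s.
2. the lug above that foot is pressed down with more than 3 N and does not dip (contact force between the fingers and scale above 3 N and horizontal distance between the grasp point and lug_top below 0.035 m and angle between scale's own z axis and vertical below 0.012 rad), for 0.1 s.
At the end, for the whole second after the job is handed in: The wedge lies flat under the bare foot (foot over its width) and carries part of the weight (over 0.3 N), the scale is level within 0.25 degrees, at rest, and its middle and bare foot are within 10 mm of where they stood (contact force between wedge and scale above 0.3 N and angle between scale's own z axis and vertical below 0.0045 rad and y of bare_foot in the frame of wedge between -0.018 and 0.018 m and x of bare_foot in the frame of wedge below 0.035 m and angle between wedge's own z axis and vertical below 0.06 rad and distance of each of bare_foot, scale from where it was at the start of the episode below 0.01 m and linear speed of each of scale, wedge below 0.01 m/s); the robot touches nothing.
It fails at once if the wedge is lifted or flipped (over 10 mm off the mat, or tipped over 20 degrees) (height (world z) of wedge above 0.013 m or angle between wedge's own z axis and vertical above 0.35 rad).
It fails at once if the scale is lifted or tipped over 5 degrees (height (world z) of scale above 0.012 m or angle between scale's own z axis and vertical above 0.087 rad).
It fails at once if the scale is shoved more than 12 mm (distance of any of scale, bare_foot from where it was at the start of the episode above 0.012 m).
It fails at once if the cup is knocked off its place on the pan (angle between mixing_cup's own z axis and vertical above 0.4 rad or distance of mixing_cup from where it was at the start of the episode above 0.03 m).
It fails at once if something else on the mat is moved more than 20 mm (distance of any of tape_roll, paint_dropper, paint_pot, hobby_knife, primer_can, stick_base from where it was at the start of the episode above 0.02 m).
It also fails if it takes over 48 s, if anything falls off the work surface, if the arm or the gripper's body presses on something with over 40 N, if the wrist force passes 120 N, or if a joint passes its speed limit or range.

## Robot

A 6-joint arm with a two-finger parallel gripper is mounted at the origin on the work surface. World frame = base frame: x ahead of the robot, y to its left, z up, the work surface at z = 0. Lengths are in m, angles in rad, forces in N, time in s.
With the tool pointing down it reaches from about 0.225 to 0.725 m from the base axis. Payload 3.1 kg.
Tool frame: the origin (TCP) lies between the finger pads; the fingertips stand 22 mm ahead of it and the grasp point (between the pads) lies 3 mm ahead of it (robot.tip_reach is the distance from the TCP to the fingertips, in m); z points along the fingers, x is the direction in which the jaws open and shut, and the axes are right-handed (so a half turn about z gives the same grasp; the last joint's range is limited). The gripper opens to 85 mm and grips with 20 to 120 N. Pads are 22 mm wide; open, the fingers measure 114 mm over their backs; the gripper's body (76 mm by 85 mm) begins 54 mm behind the grasp point. The pads swing forward as they close: fully open they stand 13 mm farther back than shut.
Start: joints at [1.185, 0.048, 0.099, 1.622, 0, 1.443], TCP at [0.134, 0.508, 0.228] pointing down, gripper open.
Joint ranges: [-2.91, 2.91], [-0.99, 1.94], [-1.21, 1.42], [-2.12, 2.29], [-1.49, 1.47], [-3.14, 3.14]. Speed limits (rad/s): [2.79, 2.79, 3.14, 3.14, 3.14, 3.14].

## Interface

Orientations are given as a unit quaternion [w, x, y, z].
In Python, from workcell import robot gives the robot as it stands. The module is installed in compiled form; this text tells all that it offers.
- The arm moves only by the shell command python3 -m jog 'ROWS' [OPENING] [FORCE]. ROWS is JSON, a list of rows, each a list of 4 numbers: the shift along the world's x, y, z in cm, then the turn about the world's z in rad. A call has 1 to 5 rows; each row is the pose to reach, as a shift and turn from the pose commanded when the call began; what a row does not reach only later rows make up. A row lasts 1/10 s, in which the tool goes at most 50 mm and 8.59 degrees, less where a joint would pass 70% of its speed; a pose out of reach is approached as far as the arm can. A call with a gripper value outside its range is refused whole. OPENING is the closure in counts, from 0 (fully open) to 255 (shut), set as the call begins (- or left out, the last holds). The fingers move at their own pace and stop on an object; FORCE is the grip in N (left out, the last holds). Time passes only in rows, so rows that repeat a pose let the fingers close. It gives the time, the measured TCP pose, the force and the opening at its end, in the units of the state.
- robot.observe(): the state, without advancing time (a new reading comes with each control period).
- robot.read_camera(name): name is "scene" or "top" or "wrist"; returns a dict with "pixels" (420x560x3 uint8, blue, green, red), "fov_y" (degrees; the focal length in pixels is half the picture's height over the tangent of half this angle, whatever the lens; pixels are square), "cx", "cy" (the principal point, pixels), "cam_to_world" (4x4, takes a point from camera to world coordinates). Camera axes: x right, y down, z forward; pixel columns grow to the right and rows downward; lengths in m; the calibration is good to about 2 mm. A picture is of the moment at which its call begins. There is no depth.
- robot.sign_off(): hands the job in, once; it reports no verdict.
Trained networks look in a picture, given as the dict that the camera call returned (one of the last four; its "shot" number tells which), for a name from the list of things; names that differ only in an ending like _2 or _b are one class to them, and where a whole thing is asked for, a point or a joint stands for the part that bears it (a point fixed in the world has none). Each returns a list of dicts, best first, with "score" (0 to 1); they miss things now and then, are a little off and sometimes report something else, mostly with a low value. They report only what shows in the picture. A call takes as long as a camera call. They do not tell look-alikes from the thing itself.
- robot.search_frame(query, picture): "location" ([x, y, z] in m, in the coordinates of the camera as it stood for that picture, good to about 4 mm: the middle of the surface that is visible of it).
- robot.cut_out(query, picture): "region" (420x560 bool, what is visible of it).
The state is a dict: "time": time; "qpos": joint angles; "qvel": joint speeds; "tau": joint torques, N m; "eef_pos": TCP position; "ee_rot": TCP orientation; "wrist_force": force on the tool from outside, world axes, zero at the start; "torque": the same for the moment, N m; "opening": finger opening in m.
Only numpy, scipy, OpenCV 4.12 (cv2) and the standard library are available. Lean on these libraries where they do the work, as an engineer would, in place of code of your own. Each camera call takes 0.05 s, during which the arm holds its last target.

## Working session

There is one attempt and no reset: what is moved stays moved. The work goes in short steps, Python scripts to look and compute and a shell command to move; the robot and the scene stay as the last step left them, time stands still between calls to the robot, and variables do not carry over. Pictures are saved under pics/ and viewed, and the job is handed in when it is done.

```bash
mkdir -p pics
cat > h.py <<'E'
from workcell import robot
import numpy as np, cv2
def w(p,pt):
    T=np.array(p["cam_to_world"]); return (T@np.append(pt,1))[:3]
def proj(p,X):
    T=np.linalg.inv(np.array(p["cam_to_world"])); c=(T@np.append(X,1))[:3]
    f=p["pixels"].shape[0]/2/np.tan(np.radians(p["fov_y"])/2)
    return np.array([p["cx"]+f*c[0]/c[2],p["cy"]+f*c[1]/c[2]])
def ray(p,u,v,z):
    T=np.array(p["cam_to_world"]);f=p["pixels"].shape[0]/2/np.tan(np.radians(p["fov_y"])/2)
    d=T[:3,:3]@np.array([(u-p["cx"])/f,(v-p["cy"])/f,1]); o=T[:3,3]
    return o+d*(z-o[2])/d[2]
E
python3 - <<'E'
from h import *
o=robot.observe(); print({k:np.round(v,3) for k,v in o.items()})
for n in ["scene","top","wrist"]:
    p=robot.read_camera(n); cv2.imwrite(f"pics/{n}0.png",p["pixels"])
    print(n,p["fov_y"],np.round(p["cam_to_world"],3).tolist())
    for q in ["scale","wedge","wedge_heel","bare_foot","lug_top","mixing_cup","tape_roll","paint_dropper","hobby_knife"]:
        for r in robot.search_frame(q,p)[:5]:
            X=w(p,r["location"]); print(n,q,round(r["score"],2),np.round(X,3),np.round(proj(p,X)))
E
```

```text
{'time': np.float64(0.0), 'qpos': array([1.185, 0.049, 0.098, 1.622, 0.   , 1.443]), 'qvel': array([-0.   , -0.   , -0.   , -0.002, -0.001,  0.   ]), 'tau': array([-0.0000e+00, -3.3878e+01,  3.2002e+01,  2.0000e-02,  0.0000e+00,
        0.0000e+00]), 'eef_pos': array([0.134, 0.507, 0.227]), 'ee_rot': array([ 0.001,  0.792,  0.61 , -0.001]), 'wrist_force': array([0.385, 0.187, 0.324]), 'torque': array([-0.012, -0.026,  0.015]), 'opening': np.float64(0.085)}
scene 44.23495842160591 [[-0.865, 0.303, -0.4, 1.189], [0.502, 0.548, -0.669, 1.074], [0.017, -0.78, -0.626, 1.045], [0.0, 0.0, 0.0, 1.0]]
scene scale 0.9 [0.745 0.084 0.056] [235. 239.]
scene wedge 0.97 [0.547 0.569 0.007] [399. 346.]
scene wedge 0.88 [0.356 0.556 0.004] [452. 312.]
scene wedge 0.57 [0.543 0.166 0.003] [309. 246.]
scene wedge_heel 0.81 [0.362 0.561 0.004] [452. 314.]
scene wedge_heel 0.69 [0.549 0.568 0.006] [397. 346.]
scene wedge_heel 0.66 [0.547 0.169 0.008] [309. 246.]
scene bare_foot 0.91 [0.744 0.084 0.054] [235. 239.]
scene lug_top 0.67 [0.744 0.082 0.052] [235. 239.]
scene mixing_cup 0.77 [0.756 0.06  0.10
[... 511 characters left out ...]
ge_heel 0.87 [0.543 0.565 0.01 ] [113. 215.]
top wedge_heel 0.67 [0.542 0.156 0.008] [245. 212.]
top wedge_heel 0.61 [0.346 0.555 0.003] [115. 279.]
top bare_foot 0.9 [0.704 0.036 0.057] [282. 156.]
top lug_top 0.91 [0.704 0.036 0.054] [282. 156.]
top mixing_cup 0.82 [0.756 0.047 0.094] [277. 136.]
top tape_roll 0.71 [0.519 0.016 0.019] [290. 218.]
top paint_dropper 0.55 [0.625 0.252 0.056] [211. 184.]
top hobby_knife 0.65 [0.527 0.273 0.012] [207. 218.]
wrist 61.68558026021895 [[0.255, 0.922, 0.292, 0.059], [0.967, -0.243, -0.077, 0.528], [-0.0, 0.302, -0.953, 0.374], [0.0, 0.0, 0.0, 1.0]]
wrist wedge 0.92 [0.348 0.549 0.01 ] [355. 333.]
wrist wedge_heel 0.75 [0.351 0.543 0.005] [349. 333.]
```

View pics/top0.png

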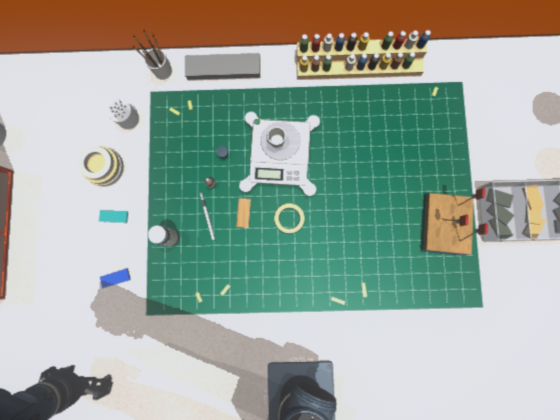

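View pics/scene0.png

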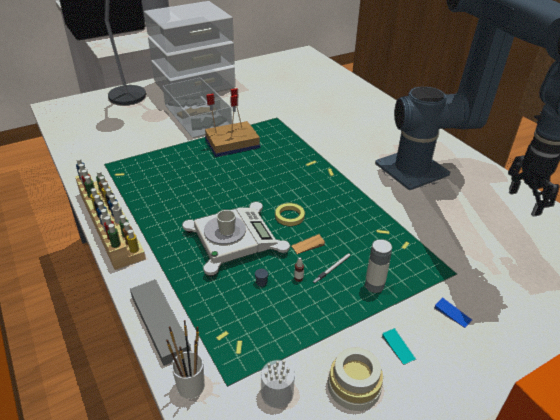

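Run:
```python
import cv2
a=cv2.imread('pics/top0.png')[110:250,170:350]
cv2.imwrite('pics/topc.png',cv2.resize(a,None,fx=4.2,fy=4.2,interpolation=cv2.INTER_CUBIC))
```

```text
(no output)
```

View pics/topc.png

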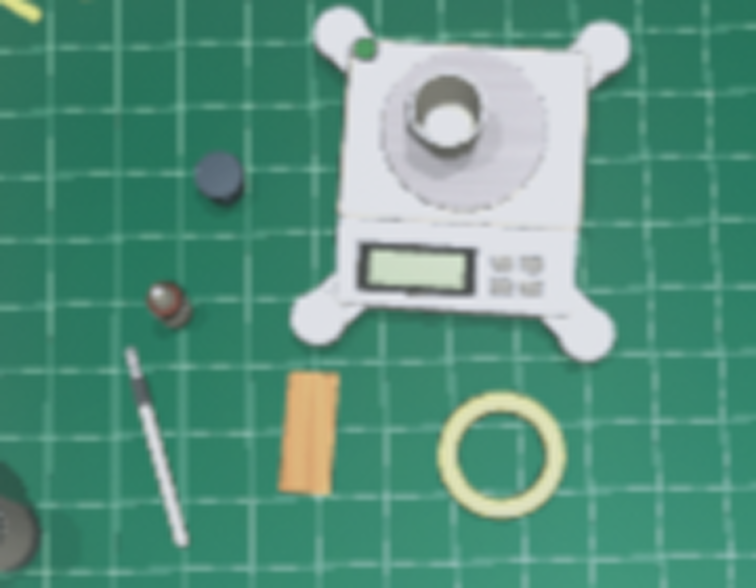

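The wooden wedge is at top-view (244,213). The look-alikes are teal (113,216) and blue (115,279). The wooden one matches the description, and the crop shows it in front of the front-left lug at (246,185). I'll move above it and look with the wrist camera.

```bash
python3 -m jog '[[3.5,-3.5,0,0.05],[7,-7,0,0.1],[10.5,-10.5,0,0.15],[14,-14,0,0.2],[17.5,-17.5,0,0.2]]' 255 20
python3 -m jog '[[3.2,-3.5,0,0],[6.4,-7,0,0],[9.6,-10.5,0,0],[12.8,-14,0,0],[16,-17.5,0,0]]'
python3 - <<'E'
from h import *
p=robot.read_camera("wrist"); cv2.imwrite("pics/w1.png",p["pixels"]); print(np.round(robot.observe()["eef_pos"],3))
import pickle; pickle.dump(p,open("w1.pkl","wb"))
for q in ["wedge","wedge_heel","bare_foot","lug_top","paint_dropper","hobby_knife","tape_roll"]:
    for r in robot.search_frame(q,p)[:3]:
        X=w(p,r["location"]); print(q,round(r["score"],2),np.round(X,3),np.round(proj(p,X)))
E
```

```text
time: 2.0
eef_pos: [0.3099, 0.3313, 0.2279]
ee_rot: [0.0, 0.727, 0.687, 0.0]
wrist_force: [0.4, 1.1, -0.9]
opening: 0.0119
time: 2.5
eef_pos: [0.47, 0.156, 0.228]
ee_rot: [0.0, 0.727, 0.686, 0.0]
wrist_force: [0.7, 0.3, -0.2]
opening: 0.0001
[0.475 0.15  0.227]
wedge 0.76 [0.53  0.161 0.014] [285. 228.]
bare_foot 0.87 [ 0.618 -0.026  0.04 ] [122. 320.]
lug_top 0.91 [ 0.618 -0.025  0.037] [124. 319.]
paint_dropper 0.8 [0.624 0.259 0.032] [376. 308.]
hobby_knife 0.95 [0.528 0.27  0.014] [385. 222.]
tape_roll 0.84 [0.525 0.02  0.02 ] [154. 233.]
```

View pics/w1.png

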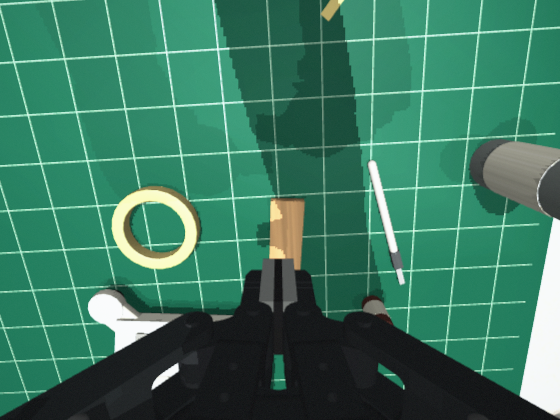

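The wrist view shows the wooden wedge at (287,230), partly behind the fingers, and the gripper hides the bare corner. I'll move ahead so the camera sees both.

```bash
python3 -m jog '[[4,0,0,0],[8,0,0,0],[12,0,0,0],[15,0,0,0],[15,0,0,0]]'
python3 - <<'E'
from h import *
p=robot.read_camera("wrist"); cv2.imwrite("pics/w2.png",p["pixels"]); print(robot.observe()["eef_pos"])
import pickle; pickle.dump(p,open("w2.pkl","wb"))
for q in ["wedge","wedge_heel","bare_foot","lug_top","paint_dropper","hobby_knife"]:
    for r in robot.search_frame(q,p)[:3]:
        X=w(p,r["location"]); print(q,round(r["score"],2),np.round(X,3),np.round(proj(p,X)))
m=robot.cut_out("wedge",p)
for r in m[:1]:
    R=r["region"].astype(np.uint8); rc=cv2.minAreaRect(cv2.findNonZero(R)); B=cv2.boxPoints(rc); print(B)
    for b in B: print(np.round(ray(p,*b,0.003),4),np.round(ray(p,*b,0.017),4))
E
```

```text
time: 3.4
eef_pos: [0.6208, 0.1587, 0.2245]
ee_rot: [-0.001, 0.727, 0.687, -0.001]
wrist_force: [-0.7, 0.3, -0.3]
opening: -0.0001
[0.61899632 0.15883037 0.22563228]
wedge 0.59 [0.536 0.163 0.015] [277.  89.]
wedge_heel 0.73 [0.541 0.167 0.008] [281.  95.]
bare_foot 0.78 [0.674 0.037 0.058] [155. 247.]
lug_top 0.78 [0.675 0.035 0.052] [154. 245.]
paint_dropper 0.68 [0.63 0.25 0.06] [378. 191.]
hobby_knife 0.73 [0.53  0.272 0.013] [391.  77.]
[[256.99997  142.99997 ]
 [256.99997   45.999992]
 [294.99997   46.      ]
 [294.99997  142.99997 ]]
[0.5868 0.1394 0.003 ] [0.5851 0.1403 0.017 ]
[0.495  0.1462 0.003 ] [0.4969 0.1468 0.017 ]
[0.4971 0.1825 0.003 ] [0.4988 0.1818 0.017 ]
[0.589  0.1787 0.003 ] [0.5872 0.1781 0.017 ]
```

View pics/w2.png

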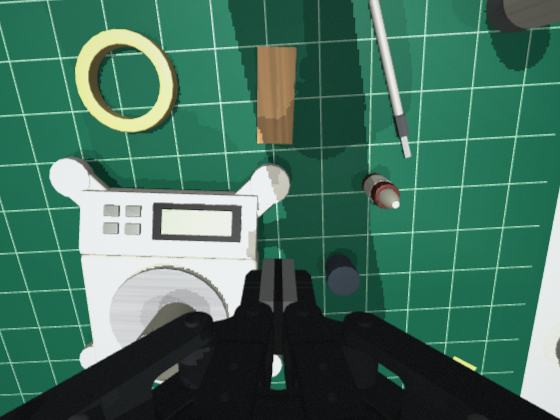

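The picture shows the wedge clearly: heel edge (257–296, 46), thin edge (257–292, 143), bare-corner lug centre near (270,184). I'll enlarge it to refine these.

Run:
```python
from h import *
import pickle; p=pickle.load(open("w2.pkl","rb"))
a=p["pixels"][35:215,225:325]
cv2.imwrite('pics/w2c.png',cv2.resize(a,None,fx=3.3,fy=3.3,interpolation=cv2.INTER_CUBIC))
for n,u,v,z in [("heelL",257,46,.017),("heelR",296,47,.017),("thinL",257,143.5,.005),("thinR",292.5,144.5,.005),("lug",270,184.5,.035)]: print(n,np.round(ray(p,u,v,z),4))
```

```text
heelL [0.4969 0.1468 0.017 ]
heelR [0.4997 0.1827 0.017 ]
thinL [0.587  0.1395 0.005 ]
thinR [0.5901 0.176  0.005 ]
lug [0.6239 0.1512 0.035 ]
```

View pics/w2c.png

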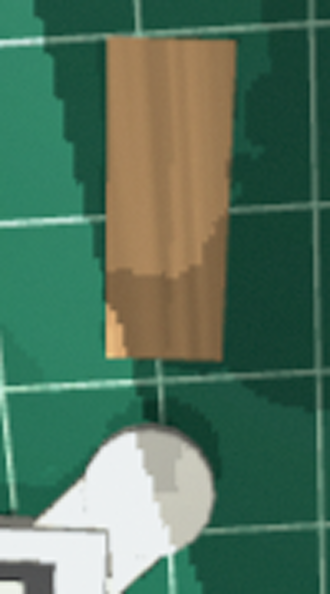

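```bash
python3 -m jog '[[-4,0.2,0,0],[-8,0.5,0,-0.02],[-12,0.8,0,-0.02],[-15.4,0.9,0,-0.02],[-15.4,0.9,0,-0.02]]'
python3 -m jog '[[0,0,-4.5,0],[0,0,-9,0],[0,0,-13.5,0],[0,0,-17,0],[0,0,-17,0]]'
python3 - <<'E'
from h import *
o=robot.observe();print(robot.tip_reach,o["eef_pos"],o["ee_rot"],o["wrist_force"])
p=robot.read_camera("wrist"); cv2.imwrite("pics/w3.png",p["pixels"])
p=robot.read_camera("scene"); a=p["pixels"][170:300,220:380];cv2.imwrite('pics/s3.png',cv2.resize(a,None,fx=4,fy=4,interpolation=cv2.INTER_CUBIC))
E
```

```text
time: 4.3
eef_pos: [0.4601, 0.1669, 0.2281]
ee_rot: [-0.001, 0.733, 0.68, -0.001]
wrist_force: [0.0, 0.1, 0.2]
opening: -0.0003
time: 4.8
eef_pos: [0.4599, 0.1654, 0.0519]
ee_rot: [-0.003, 0.734, 0.679, -0.005]
wrist_force: [-0.8, -0.1, -0.6]
opening: -0.0
0.022 [0.45985103 0.16543863 0.0519175 ] [-0.00290376  0.73410561  0.67901107 -0.00494945] [-0.7756192  -0.12122387 -0.61610553]
```

View pics/w3.png

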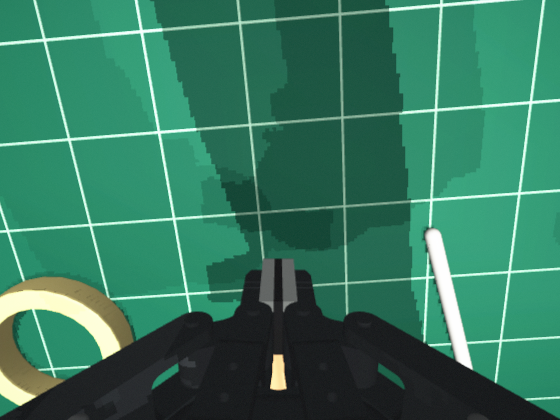

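View pics/s3.png

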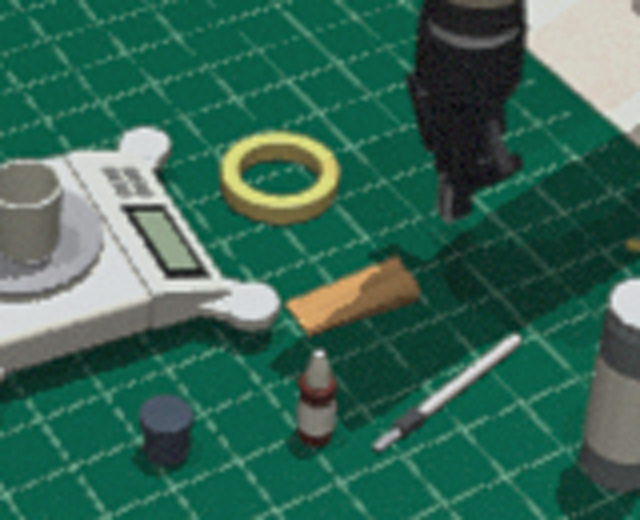

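```bash
python3 -m jog '[[0,0,0,0],[0,0,0,0]]'; python3 -m jog '[[0,0,-1.5,0],[0,0,-1.5,0],[0,0,-1.5,0]]';python3 -m jog '[[0,0,0,0]]'
```

```text
time: 5.1
eef_pos: [0.4675, 0.1672, 0.061]
ee_rot: [0.002, 0.734, 0.679, 0.003]
wrist_force: [0.3, 0.2, 0.1]
opening: -0.0003
time: 5.4
eef_pos: [0.4655, 0.1668, 0.0439]
ee_rot: [0.0, 0.734, 0.679, 0.001]
wrist_force: [0.3, 0.2, 0.3]
opening: -0.0002
time: 5.5
eef_pos: [0.4657, 0.1668, 0.044]
ee_rot: [0.001, 0.734, 0.679, 0.001]
wrist_force: [0.1, 0.1, -1.1]
opening: 0.0002
```

```bash
python3 -m jog '[[0,0,-0.7,0],[0,0,-1.3,0],[0,0,-1.3,0],[0,0,-1.3,0]]'; python3 -m jog '[[1,-0.08,0,0],[2,-0.16,0,0],[3,-0.23,0,0],[3,-0.23,0,0],[3,-0.23,0,0]]';python3 -m jog '[[0.8,-0.06,0,0],[1.6,-0.12,0,0],[2.4,-0.19,0,0],[3.2,-0.25,0,0],[3.2,-0.25,0,0]]'
python3 -m jog '[[0,0,0,0],[0,0,0,0]]'
python3 - <<'E'
from h import *
p=robot.read_camera("scene"); a=p["pixels"][170:300,220:380];cv2.imwrite('pics/s4.png',cv2.resize(a,None,fx=4,fy=4,interpolation=cv2.INTER_CUBIC))
p=robot.read_camera("top"); a=p["pixels"][110:250,170:350];cv2.imwrite('pics/t4.png',cv2.resize(a,None,fx=4.2,fy=4.2,interpolation=cv2.INTER_CUBIC))
E
```

```text
time: 5.9
eef_pos: [0.4643, 0.1665, 0.0291]
ee_rot: [-0.0, 0.734, 0.679, -0.001]
wrist_force: [-0.4, -0.7, 0.0]
opening: -0.0
time: 6.4
eef_pos: [0.4953, 0.1642, 0.0297]
ee_rot: [-0.0, 0.734, 0.679, -0.0]
wrist_force: [0.4, 0.5, -0.1]
opening: -0.0002
time: 6.9
eef_pos: [0.5283, 0.1617, 0.0299]
ee_rot: [0.0, 0.734, 0.679, 0.0]
wrist_force: [-0.2, 0.2, -0.3]
opening: -0.0001
time: 7.1
eef_pos: [0.5265, 0.1618, 0.0296]
ee_rot: [-0.0, 0.734, 0.679, -0.0]
wrist_force: [-1.1, 1.1, -0.7]
opening: -0.0002
```

View pics/s4.png

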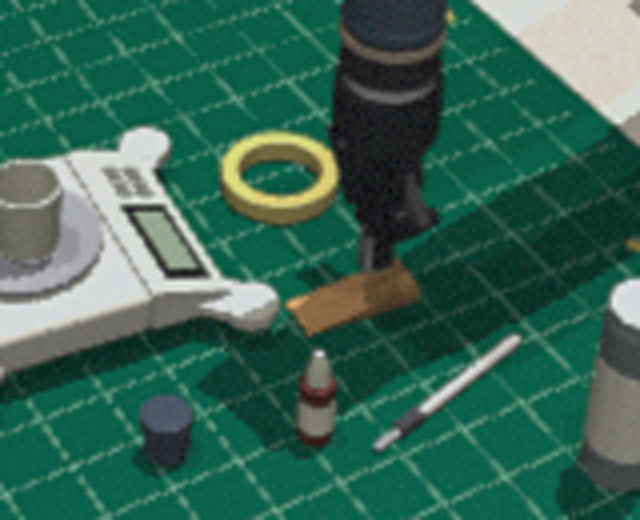

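View pics/t4.png

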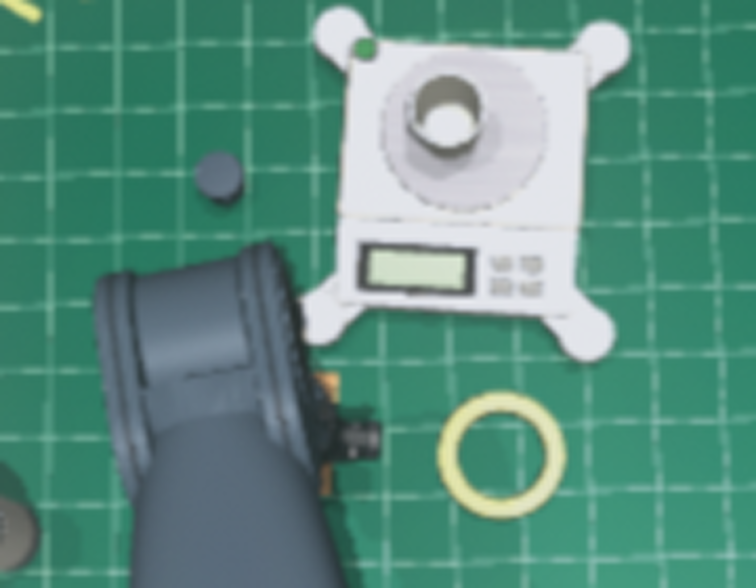

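The scene view shows the wedge has not moved: its thin corner is still at crop (290,305). The fingers appear to be beside it or over it, so I'll check with projections and the wrist picture before moving.

Run:
```python
from h import *
o=robot.observe(); print(o["eef_pos"],o["wrist_force"],o["opening"])
p=robot.read_camera("wrist"); cv2.imwrite("pics/w4.png",p["pixels"]); 
p=robot.read_camera("scene"); cv2.imwrite("pics/s5.png",p["pixels"])
e=o["eef_pos"]
for z in (-.022,-.015,0): print("tip",proj(p,e+[0,0,z]),(proj(p,e+[0,0,z])-[220,170])*4)
for X in ([.4983,.1648,.003],[.4983,.1648,.017],[.4969,.1468,.017],[.4997,.1827,.017],[.587,.1395,.005],[.59,.176,.005],[.6237,.1515,.035]): print((proj(p,np.array(X))-[220,170])*4)
```

```text
[0.52649364 0.16186329 0.02962939] [ 0.21497207 -0.31311168  0.35124973] 0.00021810923001243965
tip [313.46431733 242.17079916] [373.85726931 288.68319663]
tip [313.59918697 240.42223267] [374.39674789 281.6889307 ]
tip [313.89082707 236.64115879] [375.56330827 266.56463516]
[407.46516476 283.04618483]
[408.73129243 269.09704058]
[396.87347194 254.25681489]
[420.71000821 284.10309037]
[287.90405339 300.49056211]
[310.48211371 332.19003693]
[253.89344441 296.98210683]
```

View pics/w4.png

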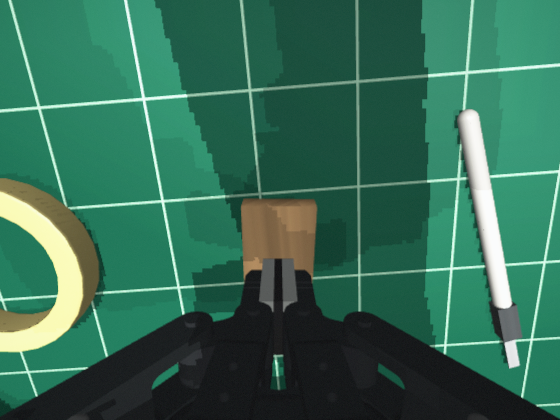

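Run:
```python
import cv2
a=cv2.imread('pics/s5.png')[200:260,280:340]
a=cv2.resize(a,None,fx=9,fy=9,interpolation=cv2.INTER_CUBIC)
cv2.imwrite('pics/s5c.png',cv2.convertScaleAbs(a,alpha=1.8,beta=20))
```

```text
(no output)
```

View pics/s5c.png

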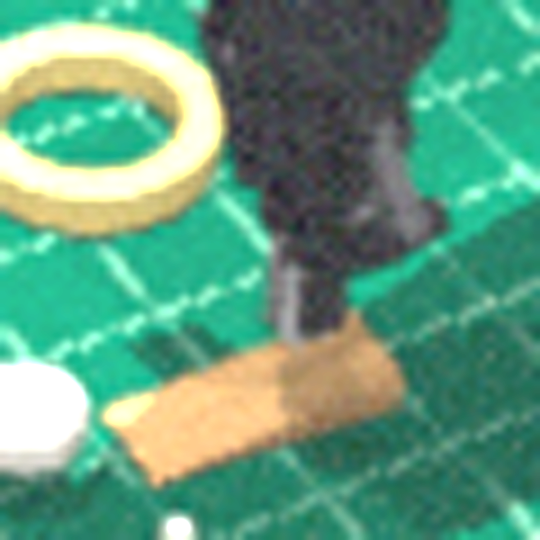

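The fingertips end at scene (313,237), which is about z 0.026 and above the wedge. They are about 18 mm shorter than the nominal reach. I'll back off behind the heel and lower gently, watching the force.

```bash
python3 -m jog '[[0,0,0.5,0],[-2,0.16,0.5,0],[-4,0.32,0.5,0],[-6.4,0.5,0.5,0],[-6.4,0.5,0,0]]'; python3 -m jog '[[0,0,-0.3,0],[0,0,-0.6,0],[0,0,-0.6,0]]';  python3 -m jog '[[0,0,-0.3,0],[0,0,-0.3,0]]';  python3 -m jog '[[0,0,-0.2,0],[0,0,-0.2,0]]'
python3 - <<'E'
from h import *
p=robot.read_camera("scene"); o=robot.observe(); e=o["eef_pos"]; print(e,o["wrist_force"])
for z in (-.022,-.012,-.004): print("tip",(proj(p,e+[0,0,z])-[280,200])*9)
a=p["pixels"][200:260,280:340]
a=cv2.resize(a,None,fx=9,fy=9,interpolation=cv2.INTER_CUBIC)
cv2.imwrite('pics/s6c.png',cv2.convertScaleAbs(a,alpha=1.8,beta=20))
E
```

```text
time: 7.8
eef_pos: [0.4605, 0.1672, 0.0302]
ee_rot: [-0.001, 0.734, 0.68, -0.0]
wrist_force: [0.4, -0.8, -0.1]
opening: 0.0
time: 8.1
eef_pos: [0.4633, 0.1667, 0.0234]
ee_rot: [-0.0, 0.734, 0.679, -0.0]
wrist_force: [0.7, 0.4, -0.3]
opening: 0.0001
time: 8.3
eef_pos: [0.463, 0.1667, 0.0203]
ee_rot: [-0.0, 0.734, 0.679, -0.0]
wrist_force: [-1.0, -0.0, 0.6]
opening: 0.0
time: 8.5
eef_pos: [0.4628, 0.1668, 0.0184]
ee_rot: [-0.0, 0.734, 0.679, -0.0]
wrist_force: [-0.0, 0.5, -0.5]
opening: 0.0
[0.462792   0.16679111 0.01853864] [ 0.37778971 -0.12486247 -0.00604554]
tip [467.2818533  349.53715664]
tip [469.65709919 327.33024193]
tip [471.57117332 309.43496584]
```

View pics/s6c.png

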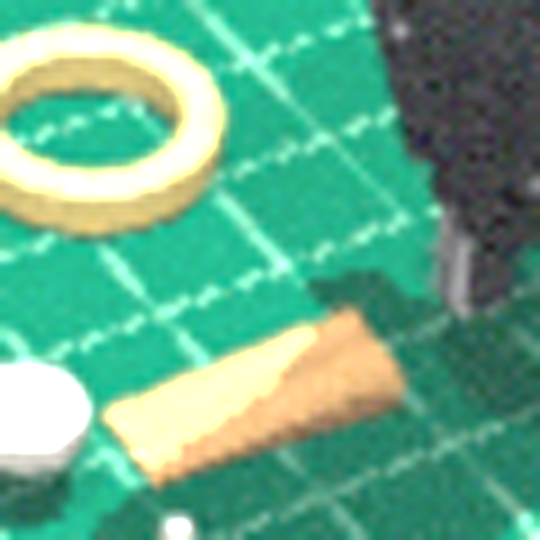

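At nominal tip z −3 mm there is still no contact, which confirms the real tip is about 6 mm ahead of the TCP, at z ≈ 0.012. I'll lower 5 mm and push.

```bash
python3 -m jog '[[0,0,-0.25,0],[0,0,-0.5,0],[0,0,-0.5,0]]'; python3 -m jog '[[0.8,-0.06,0,0],[1.6,-0.12,0,0],[2.4,-0.19,0,0],[3.2,-0.25,0,0],[3.2,-0.25,0,0]]'; python3 -m jog '[[0,0,0,0]]'
python3 - <<'E'
from h import *
p=robot.read_camera("scene"); o=robot.observe(); e=o["eef_pos"]; print(e,o["wrist_force"])
a=p["pixels"][200:260,270:350]
a=cv2.resize(a,None,fx=9,fy=9,interpolation=cv2.INTER_CUBIC)
cv2.imwrite('pics/s7c.png',cv2.convertScaleAbs(a,alpha=1.8,beta=20))
E
```

```text
time: 8.85
eef_pos: [0.4624, 0.1668, 0.0132]
ee_rot: [-0.0, 0.734, 0.679, -0.0]
wrist_force: [0.2, 0.1, -0.0]
opening: -0.0001
time: 9.35
eef_pos: [0.4965, 0.1642, 0.014]
ee_rot: [0.0, 0.734, 0.679, 0.001]
wrist_force: [0.2, 0.4, 0.7]
opening: 0.0002
time: 9.45
eef_pos: [0.495, 0.1643, 0.0137]
ee_rot: [-0.0, 0.734, 0.679, -0.0]
wrist_force: [-0.4, 0.1, 0.2]
opening: 0.0001
[0.49467909 0.16426739 0.01355144] [-0.85197603 -0.26408757  0.49618432]
```

View pics/s7c.png

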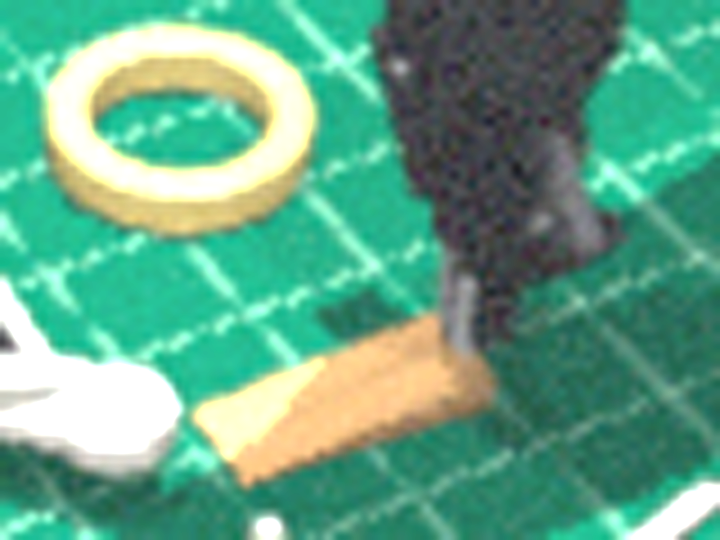

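The wedge still hasn't moved: its thin corner is at the same pixel and the tip overlaps the heel's top edge. The tips are higher than I estimated, so I'll retreat and feel for the mat in small steps.

```bash
python3 -m jog '[[0,0,0.3,0],[-1.6,0.12,0.3,0],[-3.2,0.25,0,0],[-3.2,0.25,0,0]]'; for i in 1 2 3 4 5 6; do :; done
python3 -m jog '[[0,0,-0.3,0],[0,0,-0.3,0]]'; python3 -m jog '[[0,0,-0.3,0],[0,0,-0.3,0]]'
python3 - <<'E'
from h import *
p=robot.read_camera("scene"); o=robot.observe(); e=o["eef_pos"]; print(e,o["wrist_force"])
for d in ([.0,0,0],[.011,.0145,0],[-.011,.0145,0],[.011,.0145,-.005],[.011,.0145,.005]): print("pt",d,(proj(p,e+d)-[270,200])*9)
a=p["pixels"][200:260,270:350]
a=cv2.resize(a,None,fx=9,fy=9,interpolation=cv2.INTER_CUBIC)
cv2.imwrite('pics/s8c.png',cv2.convertScaleAbs(a,alpha=2.5,beta=20))
E
```

```text
time: 9.9
eef_pos: [0.4604, 0.1669, 0.0131]
ee_rot: [-0.001, 0.734, 0.679, -0.001]
wrist_force: [0.2, 0.2, 0.0]
opening: -0.0001
time: 10.1
eef_pos: [0.4634, 0.1668, 0.0107]
ee_rot: [0.0, 0.734, 0.679, 0.0]
wrist_force: [0.3, 0.1, -0.8]
opening: -0.0003
time: 10.3
eef_pos: [0.4631, 0.1667, 0.0073]
ee_rot: [-0.0, 0.734, 0.679, -0.0]
wrist_force: [-0.6, -0.2, 0.8]
opening: -0.0004
[0.46300407 0.16670723 0.00742806] [-1.28470486  0.59846007  0.61083367]
pt [0.0, 0, 0] [559.20024283 325.40650921]
pt [0.011, 0.0145, 0] [556.70128823 362.16119857]
pt [-0.011, 0.0145, 0] [611.43288031 340.26940109]
pt [0.011, 0.0145, -0.005] [555.50591041 373.3224979 ]
pt [0.011, 0.0145, 0.005] [557.90155668 350.9542352 ]
```

View pics/s8c.png

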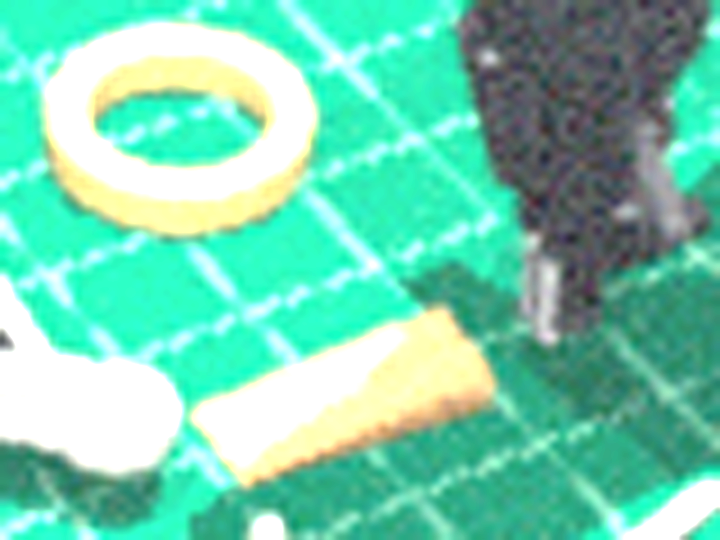

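```bash
python3 -m jog '[[0,0,-0.2,0],[0,0,-0.2,0]]'; python3 -m jog '[[0,0,-0.2,0],[0,0,-0.2,0]]';  python3 -m jog '[[0,0,-0.2,0],[0,0,-0.2,0]]'
```

```text
time: 10.55
eef_pos: [0.4627, 0.1667, 0.0054]
ee_rot: [-0.0, 0.734, 0.679, -0.0]
wrist_force: [0.1, 0.5, 0.6]
opening: 0.0001
time: 10.75
eef_pos: [0.4626, 0.1668, 0.0034]
ee_rot: [-0.0, 0.734, 0.679, -0.0]
wrist_force: [-0.3, 0.5, 0.1]
opening: 0.0003
time: 10.95
eef_pos: [0.4626, 0.1668, 0.0014]
ee_rot: [-0.0, 0.734, 0.679, -0.0]
wrist_force: [0.1, -0.3, -0.4]
opening: -0.0002
```

Run:
```python
from h import *
p=robot.read_camera("scene"); o=robot.observe(); e=o["eef_pos"]; print(e,o["wrist_force"])
a=p["pixels"][200:260,270:350]
a=cv2.resize(a,None,fx=9,fy=9,interpolation=cv2.INTER_CUBIC)
cv2.imwrite('pics/s9c.png',cv2.convertScaleAbs(a,alpha=2.5,beta=20))
```

```text
[0.46265562 0.16679994 0.00150144] [-0.49519358 -0.22887428 -0.85703084]
```

View pics/s9c.png

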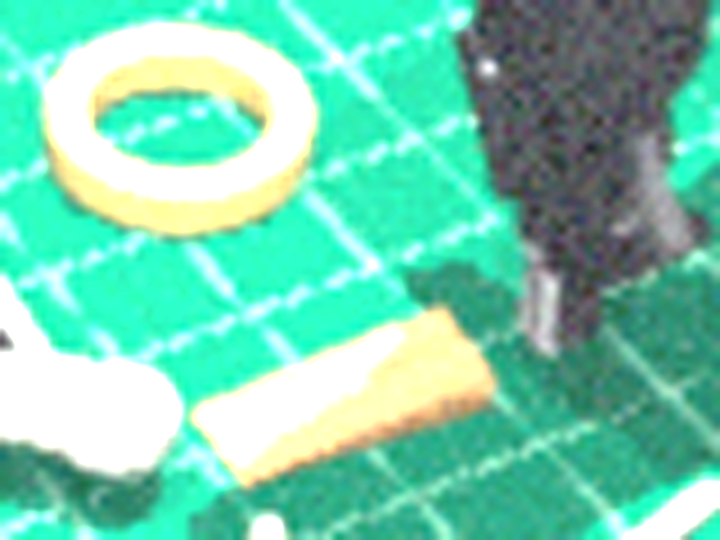

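```bash
python3 -m jog '[[0,0,-0.2,0],[0,0,-0.2,0]]'; python3 -m jog '[[0,0,-0.1,0],[0,0,-0.1,0]]'; python3 -m jog '[[0.8,-0.06,0,0],[1.6,-0.12,0,0],[2.4,-0.19,0,0],[3.2,-0.25,0,0],[3.2,-0.25,0,0]]'; python3 -m jog '[[0,0,0,0]]'
python3 - <<'E'
from h import *
p=robot.read_camera("scene"); o=robot.observe(); e=o["eef_pos"]; print(e,o["wrist_force"])
a=p["pixels"][200:260,270:350]
a=cv2.resize(a,None,fx=9,fy=9,interpolation=cv2.INTER_CUBIC)
cv2.imwrite('pics/s10c.png',cv2.convertScaleAbs(a,alpha=2.5,beta=20))
E
```

```text
time: 11.2
eef_pos: [0.4629, 0.1668, -0.0004]
ee_rot: [0.0, 0.734, 0.679, 0.0]
wrist_force: [0.5, -0.5, 0.7]
opening: -0.0
time: 11.4
eef_pos: [0.463, 0.1668, -0.0005]
ee_rot: [0.0, 0.734, 0.679, 0.0]
wrist_force: [-1.6, -1.0, 4.0]
opening: 0.0001
time: 11.9
eef_pos: [0.4958, 0.1645, -0.0005]
ee_rot: [0.0, 0.734, 0.679, 0.001]
wrist_force: [-0.5, 1.1, 4.3]
opening: 0.0001
time: 12.0
eef_pos: [0.4958, 0.1645, -0.0005]
ee_rot: [0.0, 0.734, 0.679, 0.001]
wrist_force: [-0.5, -0.0, 4.7]
opening: -0.0
[ 0.49581866  0.16456032 -0.00052144] [0.48456839 0.94702961 4.57666847]
```

View pics/s10c.png

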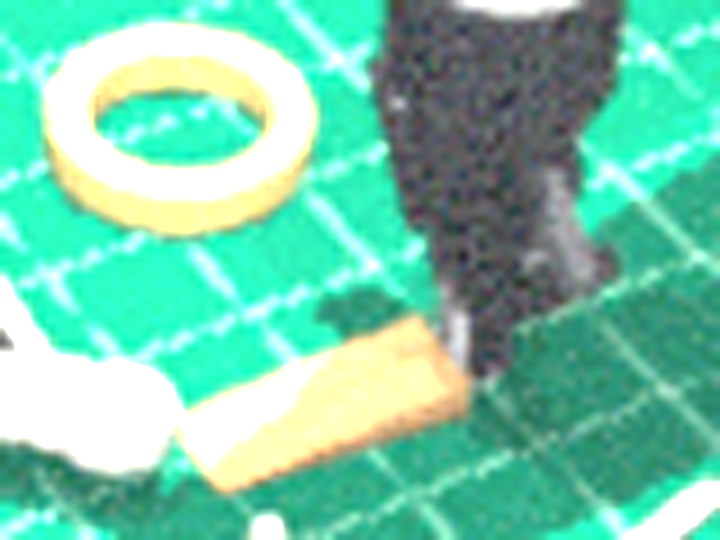

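The tip touched the mat at TCP reading z −0.0005, so the real tip is about 3.5 mm behind the TCP. The wedge moves now (thin corner 195→178), and it lies straight against the fingers. I'll lift 2 mm and keep pushing.

```bash
python3 -m jog '[[0,0,0.25,0],[0,0,0.25,0]]'; python3 -m jog '[[0.8,-0.06,0,0],[1.6,-0.12,0,0],[2.4,-0.19,0,0],[3.2,-0.25,0,0],[3.9,-0.3,0,0]]'; python3 -m jog '[[0,0,0,0],[0,0,0,0]]'
python3 - <<'E'
from h import *
F=[]
p=robot.read_camera("scene"); 
for i in range(4):
    robot.read_camera("wrist"); o=robot.observe(); F.append(o["wrist_force"])
print(o["eef_pos"],np.mean(F,0))
a=p["pixels"][200:260,250:330]
a=cv2.resize(a,None,fx=9,fy=9,interpolation=cv2.INTER_CUBIC)
cv2.imwrite('pics/s11c.png',cv2.convertScaleAbs(a,alpha=1.8,beta=20))
E
```

```text
time: 12.25
eef_pos: [0.4944, 0.1642, 0.0008]
ee_rot: [-0.0, 0.734, 0.679, -0.0]
wrist_force: [0.9, -0.3, -0.2]
opening: 0.0002
time: 12.75
eef_pos: [0.5348, 0.1612, 0.0011]
ee_rot: [0.0, 0.734, 0.679, 0.0]
wrist_force: [-0.2, 1.2, -0.1]
opening: -0.0
time: 12.95
eef_pos: [0.534, 0.1613, 0.0011]
ee_rot: [-0.0, 0.734, 0.679, -0.0]
wrist_force: [-0.1, 0.0, -0.8]
opening: 0.0004
[0.53355885 0.16139416 0.00119654] [-0.2596909   0.31686169 -0.48622018]
```

View pics/s11c.png

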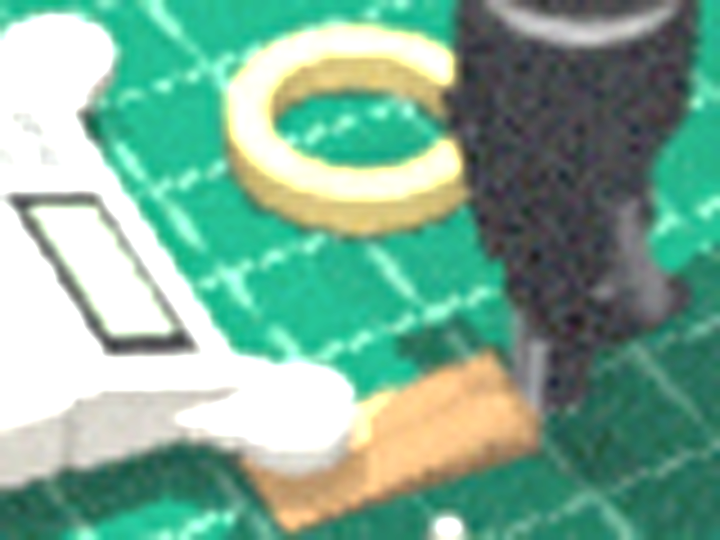

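The wedge's thin end is under the lug and aligned, with no force yet. I'll advance in finer steps.

```bash
python3 -m jog '[[0.3,-0.02,0,0],[0.6,-0.05,0,0],[0.9,-0.07,0,0],[0.9,-0.07,0,0]]'; python3 -m jog '[[0.2,-0.02,0,0],[0.2,-0.02,0,0],[0.2,-0.02,0,0]]'
cat > f.py <<'E'
from h import *
F=[]
for i in range(6):
    robot.read_camera("wrist"); o=robot.observe(); F.append(o["wrist_force"])
print(o["time"],o["eef_pos"],np.mean(F,0).round(2))
E
python3 f.py
```

```text
time: 13.6
eef_pos: [0.5435, 0.1606, 0.0013]
ee_rot: [0.0, 0.734, 0.679, 0.0]
wrist_force: [-0.1, -0.7, 0.5]
opening: -0.0001
time: 13.9
eef_pos: [0.5449, 0.1604, 0.0012]
ee_rot: [0.0, 0.734, 0.679, -0.0]
wrist_force: [-0.0, 0.2, 0.5]
opening: -0.0003
14.2 [0.54477357 0.16044406 0.00119014] [ 0.42  0.46 -0.52]
```

```bash
python3 -m jog '[[0.15,-0.01,0,0],[0.15,-0.01,0,0]]'; python3 f.py;  python3 -m jog '[[0.15,-0.01,0,0],[0.15,-0.01,0,0]]'; python3 f.py
```

```text
time: 14.4
eef_pos: [0.5465, 0.1603, 0.0012]
ee_rot: [0.0, 0.734, 0.679, 0.0]
wrist_force: [0.1, 0.2, -0.9]
opening: -0.0001
14.7 [0.54634109 0.16035077 0.00118679] [-0.24  0.   -0.17]
time: 14.9
eef_pos: [0.548, 0.1602, 0.0012]
ee_rot: [0.0, 0.734, 0.679, 0.0]
wrist_force: [0.2, 0.3, -0.5]
opening: 0.0001
15.2 [0.5478745 0.1602531 0.0012233] [-0.14 -0.11  0.  ]
```

```bash
python3 -m jog '[[0.15,-0.01,0,0],[0.15,-0.01,0,0]]'; python3 f.py;  python3 -m jog '[[0.15,-0.01,0,0],[0.15,-0.01,0,0]]'; python3 f.py
python3 - <<'E'
from h import *
p=robot.read_camera("scene"); 
a=p["pixels"][200:260,250:330]
a=cv2.resize(a,None,fx=9,fy=9,interpolation=cv2.INTER_CUBIC)
cv2.imwrite('pics/s12c.png',cv2.convertScaleAbs(a,alpha=1.8,beta=20))
E
```

```text
time: 15.4
eef_pos: [0.5493, 0.1601, 0.0012]
ee_rot: [-0.0, 0.734, 0.679, -0.0]
wrist_force: [-0.7, 0.2, 0.6]
opening: 0.0001
15.7 [0.54927393 0.16014569 0.00116964] [-0.65  0.05  0.13]
time: 15.9
eef_pos: [0.5505, 0.1601, 0.0012]
ee_rot: [-0.0, 0.734, 0.679, -0.0]
wrist_force: [-2.0, 0.1, 1.5]
opening: 0.0001
16.2 [0.55057212 0.16006992 0.00113449] [-2.02 -0.12  1.2 ]
```

View pics/s12c.png

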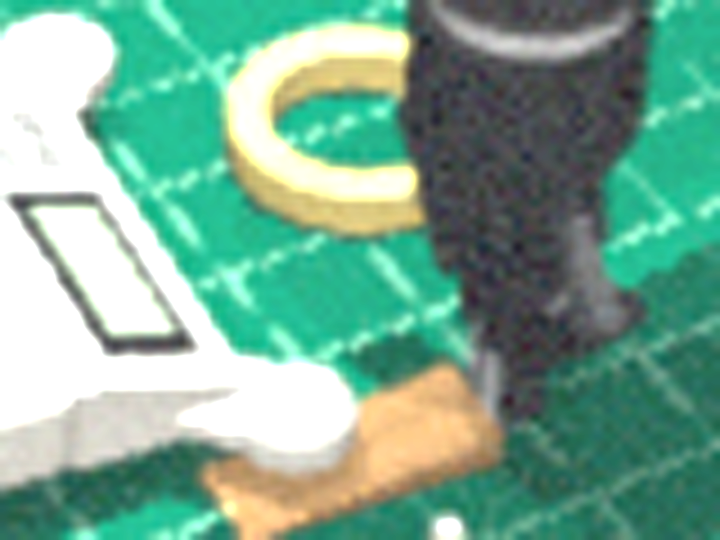

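The foot is engaged: force 0.65 N, then 2 N, as the task text predicts. I'll push on to about 6 N.

```bash
python3 -m jog '[[0.15,-0.01,0,0],[0.15,-0.01,0,0]]'; python3 f.py;  python3 -m jog '[[0.1,-0.01,0,0],[0.1,-0.01,0,0]]'; python3 f.py
```

```text
time: 16.45
eef_pos: [0.552, 0.16, 0.0011]
ee_rot: [-0.0, 0.734, 0.679, -0.0]
wrist_force: [-2.9, 0.4, 1.2]
opening: -0.0001
16.75 [0.55202069 0.15996428 0.00111158] [-3.94  0.71  2.29]
time: 16.95
eef_pos: [0.5528, 0.1599, 0.0011]
ee_rot: [-0.0, 0.734, 0.679, -0.0]
wrist_force: [-5.0, 0.5, 2.7]
opening: 0.0
17.25 [0.55284932 0.1598728  0.00110419] [-5.    0.23  2.44]
```

```bash
python3 -m jog '[[0.1,-0.01,0,0],[0.1,-0.01,0,0],[0.1,-0.01,0,0]]'; python3 f.py
```

```text
time: 17.55
eef_pos: [0.5535, 0.1599, 0.0011]
ee_rot: [-0.001, 0.734, 0.679, -0.001]
wrist_force: [-5.5, 0.9, 4.0]
opening: -0.0
17.85 [0.5534727  0.15984659 0.00107546] [-5.82  0.54  3.01]
```

About 6 N, so it is snug. I'll back off, rise and check.

```bash
python3 -m jog '[[-0.5,0.04,0,0],[-1.5,0.12,0,0],[-2.5,0.2,1,0],[-2.5,0.2,5,0],[-2.5,0.2,9,0]]'; python3 -m jog '[[2.5,-0.2,4,0],[6,-0.4,8,0],[9.6,-0.9,10,0],[9.6,-0.9,10,0]]'
python3 - <<'E'
from h import *
o=robot.observe(); print(o["eef_pos"])
p=robot.read_camera("scene"); a=p["pixels"][200:260,250:330]
a=cv2.resize(a,None,fx=9,fy=9,interpolation=cv2.INTER_CUBIC)
cv2.imwrite('pics/s13c.png',cv2.convertScaleAbs(a,alpha=1.8,beta=20))
p=robot.read_camera("wrist"); cv2.imwrite("pics/w13.png",p["pixels"])
import pickle; pickle.dump(p,open("w13.pkl","wb"))
E
```

```text
time: 18.35
eef_pos: [0.5278, 0.1614, 0.0906]
ee_rot: [-0.0, 0.734, 0.679, -0.001]
wrist_force: [0.7, 0.6, 0.6]
opening: 0.0001
time: 18.75
eef_pos: [0.6325, 0.1519, 0.1946]
ee_rot: [0.004, 0.735, 0.678, 0.004]
wrist_force: [-0.0, 0.3, -1.1]
opening: -0.0002
[0.63250698 0.15189809 0.19457624]
```

View pics/w13.png

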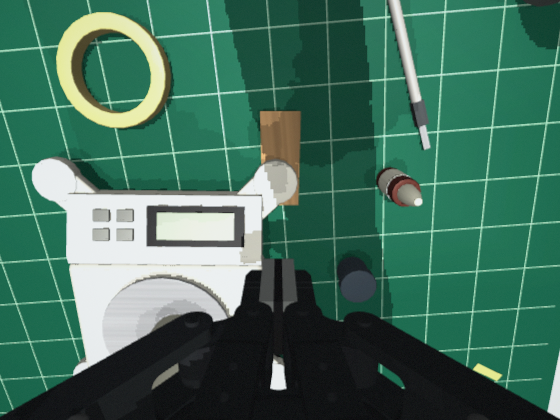

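View pics/s13c.png

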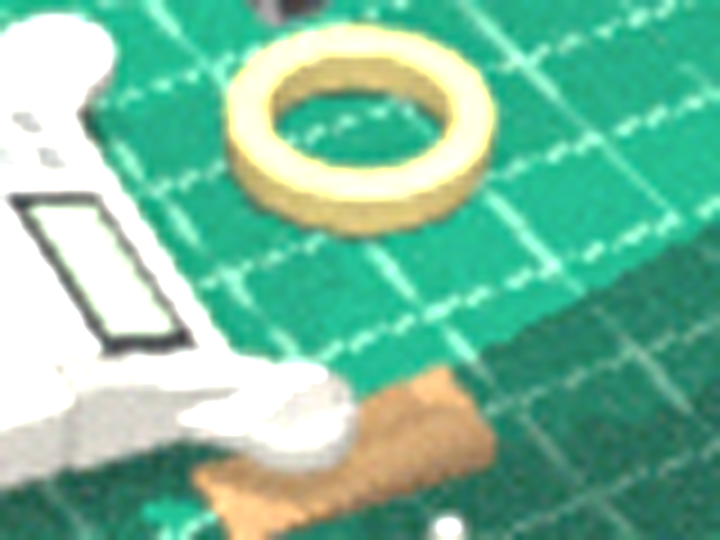

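Run:
```python
from h import *
import pickle; p=pickle.load(open("w13.pkl","rb"))
for n,u,v,z in [("heelL",261,111,.017),("heelR",300,111.5,.017),("thinR",298.5,205.5,.005),("lug",275,183,.035)]: print(n,np.round(ray(p,u,v,z),4))
o=robot.observe();print(o["eef_pos"])
```

```text
heelL [0.5629 0.1432 0.017 ]
heelR [0.566  0.1774 0.017 ]
thinR [0.6565 0.1713 0.005 ]
lug [0.6245 0.1507 0.035 ]
[0.62647945 0.15248018 0.19118024]
```

The scale and lug have not moved: lug at (0.6245, 0.1507), before (0.624, 0.151). The foot sits about 31 mm behind the thin end and about 5 mm off the wedge's centreline. Next I'll press the lug, offset 6 mm forward and left to clear the console.

```bash
python3 -m jog '[[-0.8,0.5,0,0],[-0.8,0.5,-4,0],[-0.8,0.5,-8,0],[-0.8,0.5,-12,0],[-0.8,0.5,-12,0]]'; python3 -m jog '[[0,0,0,0],[0,0,0,0]]'
```

```text
time: 19.35
eef_pos: [0.6082, 0.1574, 0.0621]
ee_rot: [-0.005, 0.734, 0.679, -0.007]
wrist_force: [-2.5, -0.7, -1.6]
opening: 0.0002
time: 19.55
eef_pos: [0.6185, 0.1583, 0.0744]
ee_rot: [0.001, 0.734, 0.679, 0.002]
wrist_force: [0.4, -0.9, 0.2]
opening: 0.0002
```

```bash
python3 -m jog '[[0,-0.1,-1.5,0],[0,-0.1,-3,0],[0,-0.1,-3,0],[0,-0.1,-3,0]]';  python3 -m jog '[[0,0,-0.3,0],[0,0,-0.6,0],[0,0,-0.6,0]]'
python3 - <<'E'
from h import *
p=robot.read_camera("scene"); a=p["pixels"][190:260,240:330];o=robot.observe(); print(o["eef_pos"],o["wrist_force"])
a=cv2.resize(a,None,fx=8,fy=8,interpolation=cv2.INTER_CUBIC)
cv2.imwrite('pics/s14c.png',cv2.convertScaleAbs(a,alpha=1.5,beta=20))
E
```

```text
time: 19.95
eef_pos: [0.6165, 0.1566, 0.04]
ee_rot: [-0.001, 0.734, 0.679, -0.001]
wrist_force: [0.7, -0.3, 0.7]
opening: -0.0001
time: 20.25
eef_pos: [0.6172, 0.1567, 0.0349]
ee_rot: [-0.0, 0.734, 0.679, -0.0]
wrist_force: [0.2, -0.0, -0.1]
opening: -0.0002
[0.61725516 0.15673036 0.03504824] [-0.07051281 -1.18542583 -0.85559774]
```

View pics/s14c.png

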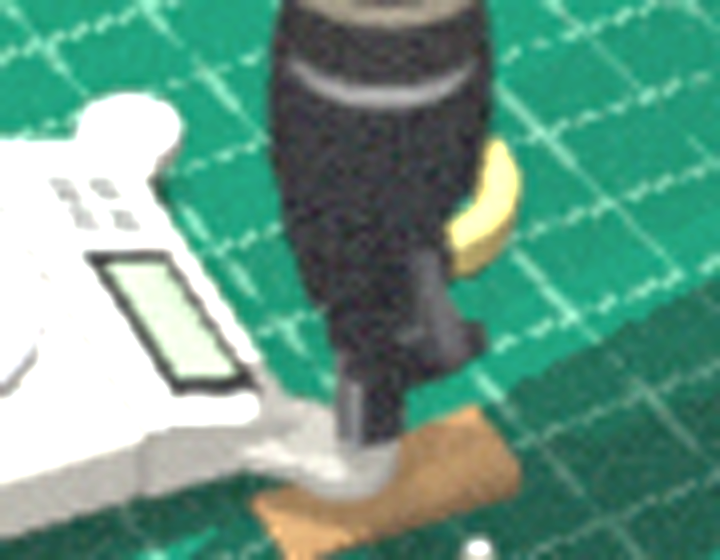

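The tips stand just over the outer part of the lug. I'll press in 1–2 mm steps.

```bash
python3 -m jog '[[0,0,-0.2,0],[0,0,-0.2,0]]';  python3 -m jog '[[0,0,-0.2,0],[0,0,-0.2,0]]'; python3 -m jog '[[0,0,-0.1,0],[0,0,-0.1,0]]'
```

```text
time: 20.5
eef_pos: [0.6173, 0.1567, 0.033]
ee_rot: [-0.0, 0.734, 0.679, -0.0]
wrist_force: [0.0, 1.1, -0.9]
opening: -0.0002
time: 20.7
eef_pos: [0.6174, 0.1568, 0.0311]
ee_rot: [0.0, 0.734, 0.679, 0.0]
wrist_force: [-0.2, -0.5, -0.1]
opening: 0.0001
time: 20.9
eef_pos: [0.6175, 0.1568, 0.031]
ee_rot: [0.0, 0.734, 0.679, 0.0]
wrist_force: [-0.8, -0.1, 2.8]
opening: 0.0003
```

```bash
python3 -m jog '[[0,0,-0.1,0],[0,0,-0.1,0],[0,0,-0.1,0]]'; python3 -m jog '[[0,0,-0.1,0],[0,0,-0.1,0],[0,0,-0.1,0]]'; python3 f.py
```

```text
time: 21.2
eef_pos: [0.6175, 0.1568, 0.0309]
ee_rot: [0.0, 0.734, 0.679, 0.0]
wrist_force: [-2.9, -1.6, 7.1]
opening: 0.0002
time: 21.5
eef_pos: [0.6175, 0.1568, 0.0308]
ee_rot: [0.0, 0.734, 0.679, 0.0]
wrist_force: [-5.5, -0.9, 10.4]
opening: 0.0001
21.8 [0.61750196 0.15680065 0.03082875] [-4.63 -0.99 10.44]
```

Firm press of 10 N with a dip of about 0.2 mm. I'll release and check.

```bash
python3 -m jog '[[0,0,0.3,0],[0,0,0.6,0],[0,0,3,0],[0,0,7,0],[0,0,11,0]]'; python3 -m jog '[[1,-0.5,4,0],[1,-0.5,4,0],[1,-0.5,4,0]]'
python3 - <<'E'
from h import *
p=robot.read_camera("wrist"); cv2.imwrite("pics/w15.png",p["pixels"]); o=robot.observe(); print(o["time"],o["eef_pos"],o["wrist_force"])
import pickle; pickle.dump(p,open("w15.pkl","wb"))
p=robot.read_camera("scene"); cv2.imwrite("pics/s15.png",p["pixels"])
a=p["pixels"]; b=cv2.imread("pics/scene0.png")
c=np.hstack([cv2.resize(x[190:290,170:290],None,fx=3.2,fy=3.2,interpolation=cv2.INTER_CUBIC) for x in (b,a)])
cv2.imwrite("pics/cmp.png",c)
E
```

```text
time: 22.3
eef_pos: [0.6162, 0.1566, 0.1373]
ee_rot: [-0.001, 0.734, 0.679, -0.001]
wrist_force: [0.9, 0.5, 0.6]
opening: 0.0002
time: 22.6
eef_pos: [0.6286, 0.1518, 0.1795]
ee_rot: [0.001, 0.734, 0.679, 0.001]
wrist_force: [-0.1, -0.0, 0.5]
opening: -0.0002
22.65 [0.62727488 0.15168711 0.17738951] [ 0.33994959 -0.04626754 -0.49648706]
```

View pics/w15.png

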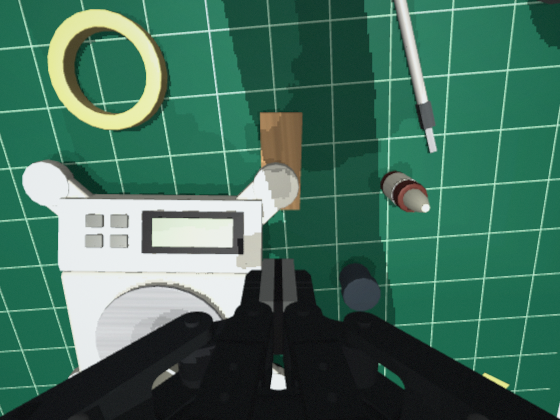

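View pics/cmp.png

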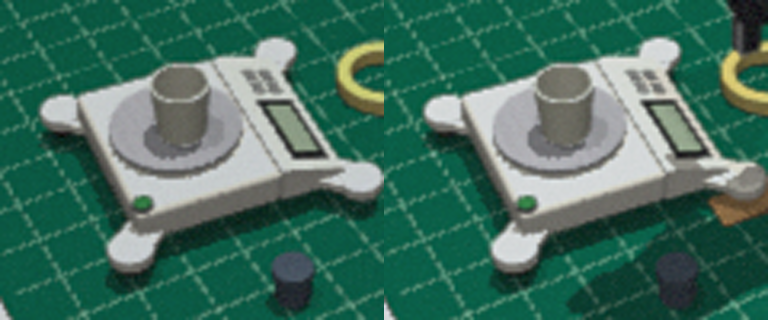

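Run:
```python
from h import *
import pickle; p=pickle.load(open("w15.pkl","rb"))
for n,u,v,z in [("heelL",261,112.5,.017),("heelR",302,113,.017),("thinR",299.5,209.5,.005),("lug",276,186,.035)]: print(n,np.round(ray(p,u,v,z),4))
a=cv2.cvtColor(cv2.imread("pics/scene0.png"),6)[205:280,180:275].astype(np.float32);b=cv2.cvtColor(cv2.imread("pics/s15.png"),6)[205:280,180:275].astype(np.float32)
print("scale image shift px",cv2.phaseCorrelate(a,b))
```

```text
heelL [0.5629 0.1431 0.017 ]
heelR [0.566  0.1778 0.017 ]
thinR [0.6556 0.1711 0.005 ]
lug [0.6233 0.1512 0.035 ]
scale image shift px ((-0.06262921274853284, 0.4507753105093357), 0.9823680978351169)
```

Run:
```python
import cv2,numpy as np
a=cv2.cvtColor(cv2.imread("pics/scene0.png"),6).astype(np.float32);b=cv2.cvtColor(cv2.imread("pics/s15.png"),6).astype(np.float32);c=cv2.cvtColor(cv2.imread("pics/s5.png"),6).astype(np.float32)
for n,(y0,y1,x0,x1) in dict(rack=(160,260,70,140),cup=(205,240,210,245),stick=(90,150,200,265),pens=(325,400,160,300),backleft=(255,280,200,225),backright=(215,235,180,205),frontright=(200,215,245,268),pan=(215,245,205,235)).items():
    s=np.s_[y0:y1,x0:x1]; print(n,np.round(cv2.phaseCorrelate(a[s],b[s])[0],2),np.round(cv2.phaseCorrelate(a[s],c[s])[0],2))
```

```text
rack [-0.   -0.01] [-0.03 -0.02]
cup [-0.09 -0.07] [ 0.02 -0.03]
stick [0.05 0.11] [-0.01 -0.03]
pens [-0.01  0.49] [-0.    0.48]
backleft [0.51 0.34] [0.55 0.64]
backright [0.52 0.  ] [ 0.53 -0.14]
frontright [0.03 0.43] [0.03 0.46]
pan [-0.1  -0.14] [ 0.01 -0.04]
```

The scale and cup show no shift. The ~0.5 px values also appear in untouched regions and in the picture from before the push, so they come from the method. I'm handing in.

Run:
```python
from h import *
print(robot.sign_off())
```

```text
the job is handed in; nothing more can be done
None
```

I pushed the wooden wedge thin end first under the bare foot, pressed the lug above it, let go and handed the job in at about 22.7 s. No verdict was reported.

**Wedge:** I stopped pushing at about 6 N, inside the 4 to 10 N snug range. The foot is about 31 mm behind the thin end and about 5 mm off the wedge's centreline. The wedge stayed put after the press.

**Press:** I pressed the lug with about 10 N and it gave only about 0.2 mm. The sideways force on the fingers reached about 5 N during the press.

**Last checks:** The pictures show no measurable movement of the scale or cup, and the gripper was clear of everything. A few shift readings came out near 0.5 px. The untouched pens showed the same, and so did a picture taken before the push, so I put that down to the method. I could not measure the scale's tilt or the load on the wedge directly.

**Disagreement found:** The fingertips ended about 3.5 mm behind the TCP, not 22 mm ahead of it as stated. Because of this, my first two push attempts passed above the wedge without moving it. I then felt for the mat to find the right height.

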